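# Index a drill-guide arm over the work

### The job

Swing the drill jig's guide arm exactly one hole over, to the side where the wooden offcut lies on the base plate, so that the drill bush stands over the offcut. Hook the shut fingertips under the pull ring from the robot's side, gently lift the spring pin clear of its hole, bring the arm round and let the pin drop fully home in the next hole; do not pinch the ring, and leave the offcut, the tape roll and the other things lying on the bench where they are.

Things in the scene. Friction and masses are not known exactly. Their poses are not given: they have to be found in the camera images.
- drill_jig: Grey base plate of the drill jig, 300 x 320 x 10 mm, fixed to the bench; its place and yaw vary. Origin on the arm's upright pivot axis at bench level; x points away from the robot, y to the left, z up. It reaches from x = -255 to +45 mm and 160 mm to either side.
- index_plate (a point): Top of the aluminium index plate, beside the middle hole's mouth: 70 mm above the bench, 220 mm from the pivot on the jig's -x axis; axes as the jig's. The plate is an arc 44 mm wide and 14 mm thick on pillars, with five 11.5 mm holes on a circle of 220 mm radius about the pivot, 18 degrees (69 mm) apart, at -36, -18, 0, 18 and 36 degrees.
- guide_arm (a joint): Angle of the steel arm about its pivot (rad). 0 as found: it points along the jig's -x, toward the robot, pin in the middle hole. Grows as its free end swings left (jig's +y), negative right; holes at -0.628, -0.314, 0, 0.314, 0.628. The bar is 30 mm wide, 74 to 86 mm above the bench, 241 mm long. Light friction (about 1 N at the ring); stays where left; about 1 mm of play with the pin home.
- index_pin (a joint): Lift of the spring pin and its ring (m). 0 = home, at most 0.030 (hard stop). The pin (10 mm thick, round tip) stands 12 mm deep in its hole, so it is free above 0.012. A spring pulls it down: about 5 N at 0, 11 N at 0.030. Let down between holes it rides on the plate at about 0.012 and drops once it comes over a hole (caught from about 3 mm off).
- ring_top (a point): Middle of the underside of the pull ring's top bar, straight above the pin, 164 mm above the bench with the pin home. x is square to the ring's plane and points along the arm to the pivot (the way to pass a fingertip through, sloping down some 45 degrees); y along the bar, z up. The point moves with ring and arm.
- ring_low (a point): Middle of the top of the pull ring's lower bar, 50 mm under ring_top, same axes. The ring is an upright steel loop of 8 mm round bar with a clear opening 70 mm wide and 50 mm high, corners rounded (34 mm of the top bar are straight). It stands across the arm's end nearest the robot, does not swivel, and rises with the pin. Under it is the plunger housing, 26 mm thick, top 104 mm above the bench.
- pivot (a point): Point on the arm's upright pivot axis, 100 mm above the bench (top of the pivot bolt). The pin is 220 mm from this axis.
- drill_bush (a point): Lower end of the brass drill bush in the arm, 22 mm thick, 60 mm above the bench and 145 mm from the pivot; moves with the arm.
- offcut: Loose pine offcut with a drilled hole, 45 x 110 x 36 mm, on the base plate left or right of the arm, its centre 138 mm from the pivot toward the robot and 47 mm to the side, long side along the arm; the arm passes over it. Origin in the centre of its underside, y along its length. The side it lies on (sign of y in the jig's frame) is the side the arm must go to.
- tape_roll: Loose black roll of insulating tape, 59 x 57 x 19 mm, lying flat on the base plate on the other side of the arm. Origin in the centre of its underside.
- tape_measure: Yellow tape measure, 34 x 127 x 60 mm, loose on the bench left of the jig; leave alone. Origin at its underside.
- marker: Red and white marker pen, 17 x 135 x 16 mm, loose on the bench right of the jig; leave alone. Origin at its underside.
- masking_tape: Roll of masking tape, 96 x 95 x 25 mm, loose on the bench left of the jig; leave alone. Origin in the centre of its underside.
Not all that is in view belongs to the job. What is meant by the offcut is not orange, pink or turquoise, and is the larger of those in its own colour.

How it is judged:
By the outcome, as a careful person would: the job done as asked, in the order asked, and still so for the second after the job is handed in, with the robot touching nothing.
It also fails if it takes over 45 s, if anything falls off the work surface, if the arm or the gripper's body presses on something with over 40 N, if the wrist force passes 120 N, or if a joint passes its speed limit or range.

### The arm

A 6-joint arm with a two-finger parallel gripper is mounted at the origin on a cart in front of the work surface, level with it; the furniture and walls round the work are solid. World frame = base frame: x ahead of the robot, y to its left, z up, the work surface at z = 0. Lengths are in m, angles in rad, forces in N, time in s.
With the tool pointing down it reaches from about 0.425 to 0.95 m from the base axis. Payload 3.5 kg.
Tool frame: the origin (TCP) lies at the very end of the fingers, on their centre line; the grasp point (between the pads) lies 19 mm behind it (ctrl.grip_point_offset is the distance from the TCP to the grasp point, in m); z points along the fingers, y is the line along which they close (so a half turn about z gives the same grasp; the last joint's range is limited). The gripper opens to 85 mm and grips with 20 to 120 N. Pads are 22 mm wide; open, the fingers measure 114 mm over their backs; the gripper's body (76 mm by 85 mm) begins 54 mm behind the grasp point. The pads swing forward as they close: fully open they stand 13 mm farther back than shut.
Start: joints at [-1.453, 0.286, 1.577, -0, 1.279, -0.15], TCP at [0.179, -0.651, 0.231] pointing down, gripper open.
Joint ranges: [-2.77, 2.77], [-0.9, 2.22], [0.21, 2.48], [-1.53, 4.67], [0.24, 2.81], [-2.84, 2.84]. Speed limits (rad/s): [2.79, 2.79, 3.14, 3.14, 3.14, 3.14].

### API

Orientations are given as a unit quaternion [x, y, z, w].
In Python, from plant import telemetry, vision, ctrl gives the robot as it stands.
- The arm moves only by the tool arm_command, never from a script. Its argument "series" is one flat list of numbers, 7 for each row, row after row: the shift along the tool's x, y, z in cm, then the turn, a rotation vector about the tool's x, y, z in degrees, then the closure, from 0 (fully open) to 1 (shut). A call has 1 to 10 rows; each row is the pose to reach, as a shift and turn from the pose commanded when the call began, along the tool's axes at that moment; what a row does not reach only later rows make up. A row lasts 1/12 s, in which the tool goes at most 41.7 mm and 7.16 degrees, less where a joint would pass 70% of its speed; a pose out of reach is approached as far as the arm can. A call with a gripper value outside its range is refused whole. The fingers move at their own pace and stop on an object; "force" is the grip in N (left out, the last holds). Time passes only in rows, so rows that repeat a pose let the fingers close. It gives the time, the measured TCP pose, the force, the opening and the grip force at its end, in the units of the state.
- telemetry.get_state(): the state, without advancing time (a new reading comes with each control period).
- vision.read_camera(name): name is "scene" or "top"; returns a dict with "color" (400x640x3 uint8, blue, green, red), "K" (3x3 intrinsics, pixels), "rvec" (rotation vector, rad) and "tvec" (3), from world to camera coordinates, as OpenCV has them. Camera axes: x right, y down, z forward; pixel columns grow to the right and rows downward; lengths in m; the calibration is good to about 2 mm. A picture is of the moment at which its call begins. There is no depth.
- ctrl.sign_off(): hands the job in; it is judged then, once.
The state is a dict: "time": time; "qpos": joint angles; "dq": joint speeds; "joint_efforts": joint torques, N m; "eef_pos": TCP position; "tcp_rot": TCP orientation; "contact_force": force on the tool from outside, world axes, zero at the start; "wrist_torque": the same for the moment, N m; "opening": opening from 0.0 (shut) to 1.0 (fully open); "finger_force": force on a finger pad.
Only numpy, scipy, OpenCV 4.12 (cv2) and the standard library are available. Lean on these libraries where they do the work, as an engineer would, in place of code of your own. Each camera call takes 0.05 s, during which the arm holds its last target. There are 200 camera calls.

## Working session

There is one attempt and no reset: what is moved stays moved. The work goes in short steps, Python scripts to look and compute and a tool call to move; the robot and the scene stay as the last step left them, time stands still between calls to the robot, and variables do not carry over. Pictures are saved under pics/ and viewed, at most 10 in all, crops included, and the job is handed in when it is done.

Besides the shell and the picture viewer there is one more tool, called after ">>>" in YAML: its name, and indented under it one key for each argument. arm_command: Moves the arm, as the interface text tells. Its arguments: {"type":"object","properties":{"series":{"type":"array","items":{"type":"number"}},"force":{"type":"number"}},"required":["series"]}

```bash
mkdir -p pics
python3 - <<'E'
from plant import telemetry, vision, ctrl
import cv2
for n in("scene","top"):
    r=vision.read_camera(n); cv2.imwrite(f"pics/{n}0.png",r["color"]); print(n,r["K"].tolist(),r["rvec"],r["tvec"])
print(telemetry.get_state(),ctrl.grip_point_offset)
E
```

```text
scene [[373.66566667104547, 0.0, 328.39127360411277], [0.0, 373.66566667104547, 194.32682226691747], [0.0, 0.0, 1.0]] [ 1.05355182 -2.0888836   1.24670716] [0.36108603 0.33020513 0.76070806]
top [[514.2794296124812, 0.0, 325.4703081550079], [0.0, 514.2794296124812, 205.99520663922877], [0.0, 0.0, 1.0]] [ 2.19064149 -2.0302672   0.21279664] [-0.03969337  0.60553662  1.41684475]
{'time': 0.1, 'qpos': array([-1.45304674e+00,  2.87097048e-01,  1.57806402e+00, -4.04596954e-05,
        1.27861694e+00, -1.50026545e-01]), 'dq': array([ 0.00065577, -0.00173492, -0.00310248,  0.00104972,  0.00169377,
        0.00177394]), 'joint_efforts': array([ 8.11549344e-04, -4.07295978e+01, -2.93700135e+01, -1.32415053e-04,
        3.40992628e-03, -1.75452439e-07]), 'eef_pos': array([ 0.17852553, -0.65032774,  0.2300541 ]), 'tcp_rot': array([ 9.91049002e-01,  1.33494126e-01, -1.73022940e-06, -1.09284500e-03]), 'contact_force': array([-0.18708149,  0.52037823, -0.19672104]), 'wrist_torque': array([ 0.04166613, -0.02172787, -0.01973002]), 'finger_force': 0.0, 'opening': 0.9988174718435024} 0.0187
```

View pics/scene0.png

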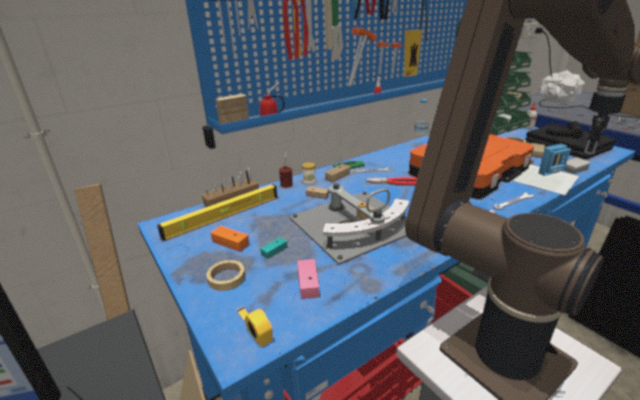

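View pics/top0.png

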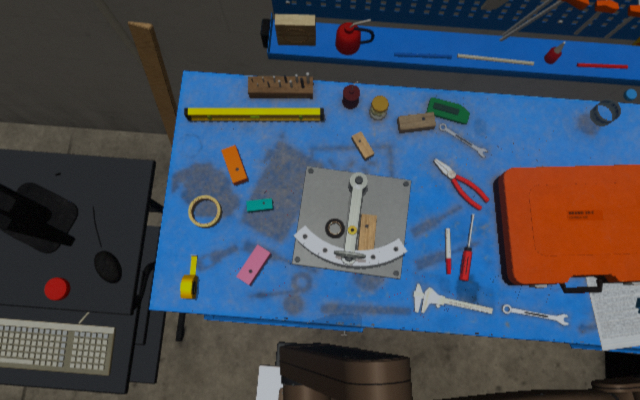

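Wooden candidates in the top view are (368,232) on the plate, right of the arm; (362,145), small, on the bench; and (416,122), darker, on the bench. Only (368,232) lies on the base plate next to the arm. I'll confirm that in an enlarged crop and take the jig points from it.

```bash
cat > h.py <<'E'
import numpy as np, cv2
from plant import telemetry, vision, ctrl
from scipy.spatial.transform import Rotation as R
def cam(n):
    r=vision.read_camera(n); return r
def ray(r,uv,z):
    M=cv2.Rodrigues(np.array(r["rvec"]))[0]; t=np.array(r["tvec"]).ravel()
    d=M.T@np.linalg.solve(r["K"],[uv[0],uv[1],1]); c=-M.T@t
    return c+d*(z-c[2])/d[2]
def proj(r,P): return cv2.projectPoints(np.float64(P).reshape(-1,1,3),np.array(r["rvec"]),np.array(r["tvec"]),r["K"],None)[0].reshape(-1,2)
E
python3 - <<'E'
from h import *
r=cam("top"); c=r["color"][130:280,280:430]; cv2.imwrite("pics/top1.png",cv2.resize(c,(600,600),interpolation=cv2.INTER_CUBIC))
s=cam("scene"); c=s["color"][170:265,285:420]; cv2.imwrite("pics/sc1.png",cv2.resize(c,(810*800//810,563),interpolation=cv2.INTER_CUBIC))
E
```

```text
(no output)
```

View pics/top1.png

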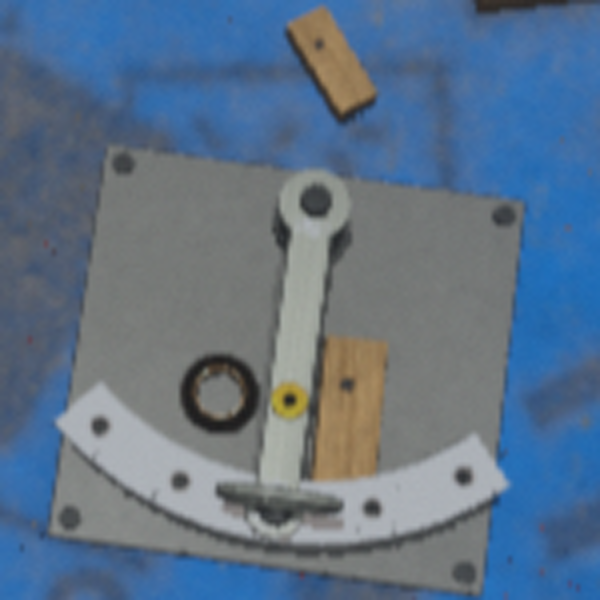

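View pics/sc1.png

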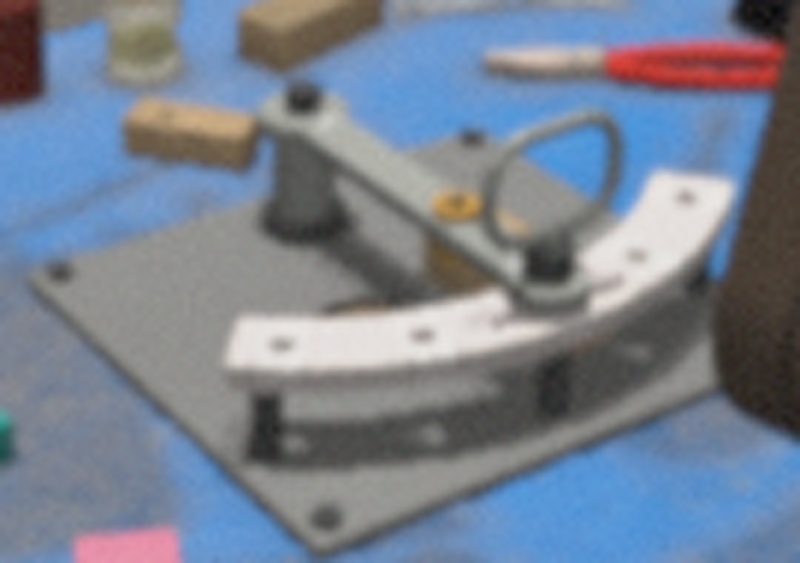

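The top crop shows the drilled pine offcut at crop (350,410), on the plate to the arm's right. The pine block at (332,62) is smaller and off the plate. So the arm goes right, to the -18° hole. The other marks are the pivot bolt at (316,200), plate holes at (100,426), (180,482), (372,508) and (464,476), and the ring bar at (280,497). The scene crop shows the upright ring at the arm's end.

Run:
```python
from h import *
from scipy.optimize import least_squares
r=cam("top"); s=cam("scene")
f=lambda p:((p[0]+.5)/4-.5+280,(p[1]+.5)/4-.5+130)
g=lambda p:((p[0]+.5)*135/800-.5+285,(p[1]+.5)*95/563-.5+170)
piv=(316,200); H=[(100,426),(180,482),(372,508),(464,476)]
HS=[(283,344),(422,334),(637,256),(686,198)]
a=np.radians([36,18,-18,-36])
def pts(v):
    x,y,w=v; th=w+a
    P=[[x,y,.1]]+[[x-.22*np.cos(w-t),y-.22*np.sin(w-t),.07] for t in a]
    return np.array(P)
# free end swings left(+y) for positive: dir=(-cos a, +sin a) in jig
def res(v,which=2):
    P=pts(v); o=[]
    if which!=1:o.append(proj(r,P)-[f(p) for p in [piv]+H])
    if which!=0:o.append(proj(s,P)-[g(p) for p in [(303,92)]+HS])
    return np.concatenate(o).ravel()
for w in(0,1,2):
    q=least_squares(res,[.7,-.1,0],args=(w,)); print(w,q.x,np.round(q.fun,1))
v=q.x; x,y,w=v
for n,t in(("now",0),("goal",-18)):
    t=np.radians(t); d=np.array([-np.cos(w-t),-np.sin(w-t)])
    print(n,"pin",np.array([x,y])+.22*d,"inward yaw deg",np.degrees(np.arctan2(*(-d)[::-1])))
print("ring bar pix->",ray(r,f((280,497)),.168), ray(r,f((291,400)),.09))
print(R.from_quat(telemetry.get_state()["tcp_rot"]).as_matrix().round(3))
```

```text
0 [ 0.68333871 -0.08175357 -0.06210115] [-0.  -0.4  0.   0.1  0.  -0.   0.   0.1 -0.   0.1]
1 [ 0.68447261 -0.08064625 -0.06028977] [-0.1 -0.7 -0.2  0.2  0.2  0.3  0.1 -0.1  0.   0. ]
2 [ 0.68380332 -0.08124634 -0.06160323] [-0.2 -0.6 -0.1 -0.1 -0.1 -0.2 -0.1 -0.  -0.2 -0.   0.2 -0.7  0.   0.2
  0.4  0.3  0.3 -0.   0.3  0.1]
now pin [ 0.46422063 -0.0677022 ] inward yaw deg -3.5296049847150606
goal pin [ 0.47078241 -0.13621988] inward yaw deg 14.470395015284938
ring bar pix-> [ 0.46215388 -0.06752944  0.168     ] [ 0.53953168 -0.07402273  0.09      ]
[[ 0.964  0.265 -0.   ]
 [ 0.265 -0.964  0.001]
 [ 0.    -0.001 -1.   ]]
```

```bash
cat >> h.py <<'E'
PIV=np.array([.6838,-.0812]); W=np.radians(-3.53)
def hook(t,z,L,tilt=45):
    """arm angle t deg; centreline height z at ring plane; TCP L beyond plane"""
    psi=W-np.radians(t); c,s=np.cos(np.radians(tilt)),np.sin(np.radians(tilt))
    zz=np.array([c*np.cos(psi),c*np.sin(psi),-s]); y=np.array([np.sin(psi),-np.cos(psi),0]); x=np.cross(y,zz)
    p=np.r_[PIV-.22*np.array([np.cos(psi),np.sin(psi)]),z]+L*zz
    return p,R.from_matrix(np.c_[x,y,zz])
def rel(p,Rt,base=None):
    if base is None:
        st=telemetry.get_state(); base=(st["eef_pos"],R.from_quat(st["tcp_rot"]))
    return np.round(np.r_[base[1].inv().apply(p-base[0])*100,(base[1].inv()*Rt).as_rotvec(degrees=True)],2).tolist()
E
python3 - <<'E'
from h import *
p,Q=hook(0,.1405,-.06); print(p,rel(p,Q)); 
p2=np.array([.36,-.36,.28]); print(rel(p2,Q))
E
```

```text
[ 0.4218715  -0.0650421   0.18292641] [38.95, -50.04, 4.84, -7.45, 44.58, 17.87]
[25.18, -23.24, -4.89, -7.45, 44.58, 17.87]
```

>>> arm_command:
  series: [25.2,-23.2,-4.9,-7.4,44.6,17.9,1,25.2,-23.2,-4.9,-7.4,44.6,17.9,1,25.2,-23.2,-4.9,-7.4,44.6,17.9,1,25.2,-23.2,-4.9,-7.4,44.6,17.9,1,25.2,-23.2,-4.9,-7.4,44.6,17.9,1,25.2,-23.2,-4.9,-7.4,44.6,17.9,1,25.2,-23.2,-4.9,-7.4,44.6,17.9,1,25.2,-23.2,-4.9,-7.4,44.6,17.9,1,25.2,-23.2,-4.9,-7.4,44.6,17.9,1,25.2,-23.2,-4.9,-7.4,44.6,17.9,1]
  force: 20

```text
time: 1.13
eef_pos: [0.3613, -0.358, 0.281]
tcp_rot: [0.923, -0.026, 0.383, 0.012]
contact_force: [-0.3, -1.1, 0.4]
opening: -0.002
finger_force: 0.0
```

Run:
```python
from h import *
p,Q=hook(0,.1405,-.06); print(rel(p,Q)); print(rel(p+[0,0,.08],Q)); s=telemetry.get_state(); print(s["qpos"],s["time"],s["opening"])
```

```text
[-3.83, -29.61, 9.97, -0.08, -0.05, 0.22]
[1.83, -29.6, 4.31, -0.08, -0.05, 0.22]
[-1.34015083 -0.362773    2.24931535  0.83926331  1.1461756  -0.03262949] 1.1333 -0.00226393286696979
```

>>> arm_command:
  series: [1.8,-29.6,4.3,0,0,0.2,1,1.8,-29.6,4.3,0,0,0.2,1,1.8,-29.6,4.3,0,0,0.2,1,1.8,-29.6,4.3,0,0,0.2,1,1.8,-29.6,4.3,0,0,0.2,1,1.8,-29.6,4.3,0,0,0.2,1,1.8,-29.6,4.3,0,0,0.2,1,1.8,-29.6,4.3,0,0,0.2,1,1.8,-29.6,4.3,0,0,0.2,1,1.8,-29.6,4.3,0,0,0.2,1]

```text
time: 1.97
eef_pos: [0.4408, -0.0717, 0.2786]
tcp_rot: [0.926, -0.028, 0.376, 0.01]
contact_force: [1.4, -0.6, -0.4]
opening: 0.0
finger_force: 0.0
```

Run:
```python
from h import *
p,Q=hook(0,.1405,-.06); print(rel(p,Q)); s=telemetry.get_state(); print(s["qpos"],s["time"],s["opening"])
```

```text
[-8.04, -0.53, 5.52, -0.18, 0.86, -0.04]
[-0.6034734  -0.77085812  2.48221618  0.52326963  0.80977146  0.78456345] 1.9667 0.0004107767446047828
```

Run:
```python
from h import *
for L in(-.025,-.03):
  p,Q=hook(0,.1405,L); print(p,rel(p,Q),rel(p+[0,0,.06],Q))
```

```text
[ 0.44657328 -0.06656591  0.15817767] [-7.99, -0.51, 9.02, -0.18, 0.86, -0.04] [-3.81, -0.53, 4.71, -0.18, 0.86, -0.04]
[ 0.44304445 -0.06634822  0.1617132 ] [-8.0, -0.52, 8.52, -0.18, 0.86, -0.04] [-3.82, -0.53, 4.21, -0.18, 0.86, -0.04]
```

>>> arm_command:
  series: [-3.8,-0.5,4.7,0,0.9,0,1,-3.8,-0.5,4.7,0,0.9,0,1,-3.8,-0.5,4.7,0,0.9,0,1,-3.8,-0.5,4.7,0,0.9,0,1,-3.8,-0.5,4.7,0,0.9,0,1]

```text
time: 2.38
eef_pos: [0.4709, -0.0741, 0.2326]
tcp_rot: [0.927, -0.031, 0.374, 0.009]
contact_force: [0.3, -0.6, -0.1]
opening: 0.0
finger_force: 0.0
```

Run:
```python
from h import *
for L in(-.025,-.03):
  p,Q=hook(0,.1405,L); print(p,rel(p,Q),rel(p+[0,0,.06],Q))
s=telemetry.get_state(); print(s["qpos"],s["time"],s["opening"])
```

```text
[ 0.44657328 -0.06656591  0.15817767] [-6.95, -0.55, 3.63, -0.14, 1.01, -0.32] [-2.78, -0.59, -0.68, -0.14, 1.01, -0.32]
[ 0.44304445 -0.06634822  0.1617132 ] [-6.96, -0.55, 3.13, -0.14, 1.01, -0.32] [-2.79, -0.59, -1.18, -0.14, 1.01, -0.32]
[-0.54899251 -0.60432415  2.48262018  0.57959186  0.64102734  0.72849749] 2.3833 0.0002255179209026559
```

```bash
cat >> h.py <<'E'
def fk(q,k):
    h,a1,a2,a3,e,d,lt=k
    A=R.from_euler('z',q[0]); B=A*R.from_euler('y',q[1]); C=B*R.from_euler('y',q[2]); D=C*R.from_euler('z',q[3]); E=D*R.from_euler('y',q[4]); F=E*R.from_euler('z',q[5])
    w=np.array([0,0,h])+A.apply([a1,d,0])+B.apply([0,0,a2])+C.apply([e,0,a3])
    return w+F.apply([0,0,lt]),F
E
python3 - <<'E'
from h import *
from scipy.optimize import least_squares
s=telemetry.get_state()
D=[([-1.45304674,.287097,1.578064,-.00004,1.278617,-.1500265],[.17852553,-.65032774,.2300541]),
([-1.34015083,-0.362773,2.24931535,0.83926331,1.1461756,-0.03262949],[.3613,-.358,.281]),
([-0.6034734,-0.77085812,2.48221618,0.52326963,0.80977146,0.78456345],[.4408,-.0717,.2786]),
(s["qpos"],s["eef_pos"])]
f=lambda k:np.concatenate([fk(q,k)[0]-p for q,p in D])
o=least_squares(lambda k:np.r_[f(k),1e-3*k[4]],[.2,0,.4,.4,0,.1,.25]); print(o.x.round(4),(f(o.x)*1e3).round(1))
print(fk(s["qpos"],o.x)[1].as_quat(),s["tcp_rot"])
E
```

```text
[ 2.403e-01 -2.000e-04  4.430e-01  5.727e-01  2.050e-02  1.009e-01
  2.493e-01] [ 0.  0.  0.  0.  0. -0. -0. -0. -0. -0. -0.  0.]
[0.67694223 0.63362948 0.25815639 0.2713267 ] [ 0.92671415 -0.03062674  0.37440108  0.00931282]
```

```bash
cat >> h.py <<'E'
from scipy.optimize import least_squares
KK=[.2403,-.0002,.4430,.5727,.0205,.1009,.2493]
LO=np.array([-2.77,-.9,.21,-1.53,.24,-2.84]);HI=np.array([2.77,2.22,2.48,4.67,2.81,2.84])
OFF=None
def ik(p,Rt,off,q0):
    f=lambda q:np.r_[fk(q,KK)[0]-p,.3*((fk(q,KK)[1]*off).inv()*Rt).as_rotvec()]
    best=None
    for q in q0:
        o=least_squares(f,np.clip(q,LO+.01,HI-.01),bounds=(LO,HI))
        if best is None or o.cost<best.cost: best=o
    return best.x,np.sqrt(2*best.cost)
E
python3 - <<'E'
from h import *
s=telemetry.get_state()
off=fk(s["qpos"],KK)[1].inv()*R.from_quat(s["tcp_rot"]); print(off.as_rotvec(degrees=True))
q0=[s["qpos"],[-.5,-.3,2.3,.5,1,.7],[0,-.3,2.3,2.5,.6,-1.],[-.5,-.3,2.3,3.5,.6,-2]]
for tilt in(45,50,55,60,65):
  for dy in(0,-20,-40):   # tool yaw offset
    out=[]
    for t,z,L in((0,.1405,-.025),(0,.1405,.02),(0,.166,.02),(-18,.166,.02),(-18,.1405,-.025)):
        p,Q=hook(t,z,0,tilt); Q=R.from_euler('z',dy,degrees=True)*Q; p=p+L*Q.as_matrix()[:,2]
        q,e=ik(p,Q,off,q0); out.append(round(e*1e3,1))
    print(tilt,dy,out)
E
```

```text
[0.00000000e+00 1.83259229e-14 9.00000000e+01]
45 0 [np.float64(46.8), np.float64(30.0), np.float64(24.8), np.float64(0.0), np.float64(0.2)]
45 -20 [np.float64(38.9), np.float64(23.8), np.float64(18.7), np.float64(6.1), np.float64(27.9)]
45 -40 [np.float64(10.3), np.float64(17.7), np.float64(8.2), np.float64(6.9), np.float64(28.8)]
50 0 [np.float64(29.1), np.float64(15.8), np.float64(10.3), np.float64(0.0), np.float64(0.0)]
50 -20 [np.float64(22.6), np.float64(10.5), np.float64(5.2), np.float64(0.0), np.float64(11.0)]
50 -40 [np.float64(0.0), np.float64(0.0), np.float64(0.0), np.float64(0.0), np.float64(11.7)]
55 0 [np.float64(11.1), np.float64(1.2), np.float64(0.0), np.float64(0.0), np.float64(0.0)]
55 -20 [np.float64(5.8), np.float64(0.0), np.float64(0.0), np.float64(0.0), np.float64(0.0)]
55 -40 [np.float64(0.0), np.float64(0.0), np.float64(0.0), np.float64(0.0), np.float64(0.0)]
60 0 [np.float64(0.0), np.float64(0.0), np.float64(0.0), np.float64(0.0), np.float64(0.0)]
60 -20 [np.float64(0.0), np.float64(0.0), np.float64(0.0), np.float64(0.0), np.float64(0.0)]
60 -40 [np.float64(0.0), np.float64(0.0), np.float64(0.0), np.float64(0.0), np.float64(0.0)]
65 0 [np.float64(0.0), np.float64(0.0), np.float64(0.0), np.float64(0.0), np.float64(0.0)]
65 -20 [np.float64(0.0), np.float64(0.0), np.float64(0.0), np.float64(0.0), np.float64(0.0)]
65 -40 [np.float64(0.0), np.float64(0.0), np.float64(0.0), np.float64(0.0), np.float64(0.0)]
```

Run:
```python
from h import *
s=telemetry.get_state()
off=R.from_euler('z',90,degrees=True)
q0=[s["qpos"],[-.5,-.3,2.3,.5,1,.7],[0,-.3,2.3,2.5,.6,-1.],[-.5,-.3,2.3,3.5,.6,-2]]
for tilt in(45,50,53):
  for dy in(12,24,36,48,-32,-40):   # tool yaw offset
    out=[]
    for t,z,L in((0,.1405,-.025),(0,.1405,.0),(0,.1405,.02),(0,.166,.02),(-9,.166,.02),(-18,.1405,.02),(-18,.1405,-.025)):
        p,Q=hook(t,z,0,tilt); Q=R.from_euler('z',dy,degrees=True)*Q; p=p+L*Q.as_matrix()[:,2]
        q,e=ik(p,Q,off,q0); out.append(float(round(e*1e3,1)))
    print(tilt,dy,out)
```

```text
45 12 [37.1, 29.4, 22.2, 17.3, 0.0, 0.0, 0.0]
45 24 [18.6, 12.8, 7.2, 2.8, 0.0, 0.0, 0.0]
45 36 [0.0, 0.0, 0.0, 0.0, 0.0, 0.0, 0.0]
45 48 [0.0, 0.0, 0.0, 0.0, 0.0, 0.0, 0.0]
45 -32 [21.3, 15.3, 9.4, 4.9, 14.5, 14.0, 32.1]
45 -40 [10.3, 13.4, 17.7, 8.2, 6.5, 18.1, 28.8]
50 12 [21.1, 15.1, 9.3, 4.0, 0.0, 0.0, 0.0]
50 24 [5.4, 1.0, 0.0, 0.0, 0.0, 0.0, 0.0]
50 36 [0.0, 0.0, 0.0, 0.0, 0.0, 0.0, 0.0]
50 48 [0.0, 0.0, 0.0, 0.0, 0.0, 0.0, 0.0]
50 -32 [7.8, 3.1, 0.0, 0.0, 0.9, 0.0, 14.4]
50 -40 [0.0, 0.0, 0.0, 0.0, 0.0, 0.0, 11.7]
53 12 [11.2, 6.2, 1.2, 0.0, 0.0, 0.0, 0.0]
53 24 [0.0, 0.0, 0.0, 0.0, 0.0, 0.0, 0.0]
53 36 [0.0, 0.0, 0.0, 0.0, 0.0, 0.0, 0.0]
53 48 [0.0, 0.0, 0.0, 0.0, 0.0, 0.0, 0.0]
53 -32 [0.0, 0.0, 0.0, 0.0, 0.0, 0.0, 3.7]
53 -40 [0.0, 0.0, 0.0, 0.0, 0.0, 0.0, 1.3]
```

```bash
cat >> h.py <<'E'
OFF=R.from_euler('z',90,degrees=True)
def hk(t,z,L,T,dy,lat=0):
    psi=W-np.radians(t); rx=np.array([np.cos(psi),np.sin(psi),0]); ry=np.array([-np.sin(psi),np.cos(psi),0])
    T,d=np.radians([T,dy]); zz=np.cos(T)*(np.cos(d)*rx+np.sin(d)*ry)-[0,0,np.sin(T)]
    x=np.cross(zz,ry); x=-x if x[2]<0 else x; x/=np.linalg.norm(x); y=np.cross(zz,x)
    return np.r_[PIV-.22*rx[:2],z]+L*zz+lat*ry, R.from_matrix(np.c_[x,y,zz])
E
python3 - <<'E'
from h import *
s=telemetry.get_state()
q0=[s["qpos"],[-.5,-.3,2.3,.5,1,.7]]
for T in(46,48,50,52,54):
  for dy in(8,16,24,30):
    out=[]
    for t,z,L in((0,.2,-.033),(0,.138,-.033),(0,.138,.005),(0,.166,.005),(-9,.166,.005),(-18,.145,.005),(-18,.138,-.035)):
        p,Q=hk(t,z,L,T,dy); q,e=ik(p,Q,OFF,q0); out.append(float(round(e*1e3,1)))
    print(T,dy,np.degrees(np.arctan(np.tan(np.radians(T))/np.cos(np.radians(dy)))).round(1),out)
E
```

```text
46 8 46.3 [20.2, 41.0, 29.1, 22.7, 3.3, 0.0, 0.0]
46 16 47.1 [11.5, 31.3, 20.9, 14.9, 0.0, 0.0, 0.0]
46 24 48.6 [0.0, 18.1, 9.7, 4.0, 0.0, 0.0, 0.0]
46 30 50.1 [0.0, 6.3, 0.0, 0.0, 0.0, 0.0, 0.0]
48 8 48.3 [13.1, 34.1, 23.3, 16.7, 0.0, 0.0, 0.0]
48 16 49.1 [4.9, 25.1, 15.7, 9.4, 0.0, 0.0, 0.0]
48 24 50.6 [0.0, 12.7, 5.1, 0.0, 0.0, 0.0, 0.0]
48 30 52.1 [0.0, 1.6, 0.0, 0.0, 0.0, 0.0, 0.0]
50 8 50.3 [5.9, 27.2, 17.4, 10.7, 0.0, 0.0, 0.0]
50 16 51.1 [0.0, 18.8, 10.3, 3.9, 0.0, 0.0, 0.0]
50 24 52.5 [0.0, 7.2, 0.5, 0.0, 0.0, 0.0, 0.0]
50 30 54.0 [0.0, 0.0, 0.0, 0.0, 0.0, 0.0, 0.0]
52 8 52.3 [0.0, 20.1, 11.4, 4.7, 0.0, 0.0, 0.0]
52 16 53.1 [0.0, 12.4, 4.9, 0.0, 0.0, 0.0, 0.0]
52 24 54.5 [0.0, 1.6, 0.0, 0.0, 0.0, 0.0, 0.0]
52 30 55.9 [0.0, 0.0, 0.0, 0.0, 0.0, 0.0, 0.0]
54 8 54.3 [0.0, 13.0, 5.4, 0.0, 0.0, 0.0, 0.0]
54 16 55.1 [0.0, 5.9, 0.0, 0.0, 0.0, 0.0, 0.0]
54 24 56.4 [0.0, 0.0, 0.0, 0.0, 0.0, 0.0, 0.0]
54 30 57.8 [0.0, 0.0, 0.0, 0.0, 0.0, 0.0, 0.0]
```

Run:
```python
from h import *
s=telemetry.get_state()
q0=[s["qpos"],[-.5,-.3,2.3,.5,1,.7]]
for a in((0,.2,-.033),(0,.138,-.033),(0,.138,.005),(0,.166,.005),(-9,.166,.005),(-18,.145,.005),(-18,.138,-.035)):
    p,Q=hk(*a,48,32,.005); q,e=ik(p,Q,OFF,q0); print(a,p.round(4),(e*1e3).round(1),q.round(2),rel(p,Q))
```

```text
(0, 0.2, -0.033) [ 0.4451 -0.0732  0.2245] 0.0 [-0.78 -0.49  2.42  0.8   1.11  0.4 ] [-2.41, 0.08, -1.22, 20.58, -6.61, 0.9]
(0, 0.138, -0.033) [ 0.4451 -0.0732  0.1625] 0.0 [-0.78 -0.39  2.48  0.86  1.    0.26] [-6.72, 0.12, 3.25, 20.58, -6.61, 0.9]
(0, 0.138, 0.005) [ 0.4675 -0.0611  0.1343] 0.0 [-0.71 -0.28  2.46  0.93  0.89  0.22] [-7.14, -1.22, 6.78, 20.58, -6.61, 0.9]
(0, 0.166, 0.005) [ 0.4675 -0.0611  0.1623] 0.0 [-0.71 -0.33  2.44  0.88  0.94  0.29] [-5.19, -1.24, 4.76, 20.58, -6.61, 0.9]
(-9, 0.166, 0.005) [ 0.467  -0.0952  0.1623] 0.0 [-0.79 -0.22  2.36  0.85  1.08  0.11] [-5.06, 2.17, 4.87, 26.42, -7.88, -5.87]
(-18, 0.145, 0.005) [ 0.4718 -0.1289  0.1413] 0.0 [-0.84 -0.06  2.26  0.81  1.16 -0.07] [-6.0, 5.52, 6.85, 32.22, -9.13, -12.69]
(-18, 0.138, -0.035) [ 0.4534 -0.1483  0.164 ] 0.0 [-0.91 -0.11  2.26  0.78  1.24 -0.07] [-5.65, 7.56, 4.02, 32.22, -9.13, -12.69]
```

>>> arm_command:
  series: [-2.4,0.1,-1.2,20.6,-6.6,0.9,1,-2.4,0.1,-1.2,20.6,-6.6,0.9,1,-2.4,0.1,-1.2,20.6,-6.6,0.9,1,-2.4,0.1,-1.2,20.6,-6.6,0.9,1,-2.4,0.1,-1.2,20.6,-6.6,0.9,1,-2.4,0.1,-1.2,20.6,-6.6,0.9,1]

```text
time: 2.88
eef_pos: [0.4453, -0.0725, 0.2243]
tcp_rot: [0.933, 0.03, 0.32, -0.16]
contact_force: [-1.1, -0.2, -1.1]
opening: 0.004
finger_force: 0.0
```

Run:
```python
from h import *
for a in((0,.2,-.033),(0,.138,-.033)):
    p,Q=hk(*a,48,32,.005); print(rel(p,Q))
print(telemetry.get_state()["qpos"])
```

```text
[0.0, 0.06, -0.04, 0.05, -0.02, 0.09]
[-3.77, 1.79, 4.56, 0.05, -0.02, 0.09]
[-0.77645233 -0.4914339   2.42277303  0.79602509  1.10797109  0.39716384]
```

>>> arm_command:
  series: [-1.3,0.6,1.5,0,0,0,1,-2.5,1.2,3.0,0,0,0,1,-3.8,1.8,4.6,0,0,0,1,-3.8,1.8,4.6,0,0,0,1,-3.8,1.8,4.6,0,0,0,1]

```text
time: 3.3
eef_pos: [0.4446, -0.0711, 0.1613]
tcp_rot: [0.933, 0.03, 0.32, -0.162]
contact_force: [0.7, -0.3, 0.8]
opening: -0.0
finger_force: 0.0
```

Run:
```python
from h import *
for a in((0,.138,-.033),(0,.138,.005)):
    p,Q=hk(*a,48,32,.005); print(rel(p,Q))
s=cam("scene"); c=s["color"][150:245,285:420]
psi=W; 
cv2.imwrite("pics/sc2.png",cv2.resize(c,(800,563),interpolation=cv2.INTER_CUBIC))
```

```text
[0.12, 0.17, -0.13, -0.18, 0.1, 0.1]
[0.13, 0.18, 3.67, -0.18, 0.1, 0.1]
```

View pics/sc2.png

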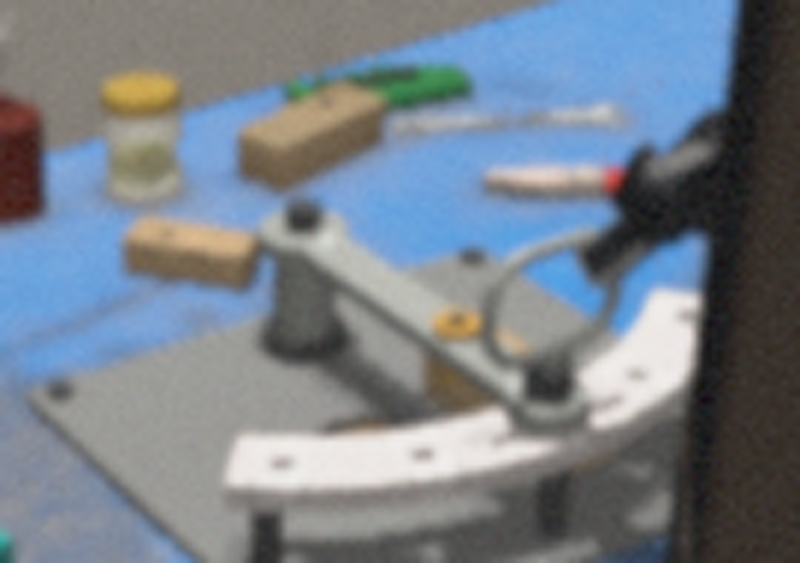

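The gripper stands on the robot's side of the ring, with the shut fingertip at (595,265) pointing into the ring's opening. The ring's top is at (575,235). I'll enter slowly and watch the force.

>>> arm_command:
  series: [0.1,0.2,0.5,0,0,0,1,0.1,0.2,1.0,0,0,0,1,0.1,0.2,1.5,0,0,0,1,0.1,0.2,2.0,0,0,0,1,0.1,0.2,2.0,0,0,0,1]

```text
time: 3.77
eef_pos: [0.458, -0.0671, 0.1459]
tcp_rot: [0.933, 0.03, 0.319, -0.162]
contact_force: [0.0, 0.6, -0.3]
opening: -0.001
finger_force: 0.0
```

Run:
```python
from h import *
for a in((0,.138,.005),(0,.142,.005)):
    p,Q=hk(*a,48,32,.005); print(rel(p,Q))
print(telemetry.get_state()["contact_force"])
```

```text
[0.02, -0.09, 1.62, -0.19, 0.11, 0.09]
[0.26, -0.2, 1.32, -0.19, 0.11, 0.09]
[ 0.01707364  0.56482133 -0.26743931]
```

>>> arm_command:
  series: [0,0,0.5,0,0,0,1,0,0,1.0,0,0,0,1,0,-0.1,1.6,0,0,0,1,0,-0.1,1.6,0,0,0,1]

```text
time: 4.1
eef_pos: [0.467, -0.0609, 0.134]
tcp_rot: [0.933, 0.03, 0.319, -0.162]
contact_force: [-0.2, 0.3, -1.1]
opening: 0.001
finger_force: 0.0
```

Run:
```python
from h import *
for a in((0,.138,.005),(0,.144,.005),(0,.150,.005),(0,.163,.005)):
    p,Q=hk(*a,48,32,.005); print(rel(p,Q))
s=cam("scene"); c=s["color"][150:245,285:420]
cv2.imwrite("pics/sc3.png",cv2.resize(c,(800,563),interpolation=cv2.INTER_CUBIC))
```

```text
[0.05, 0.01, -0.0, -0.2, 0.13, 0.06]
[0.42, -0.16, -0.45, -0.2, 0.13, 0.06]
[0.78, -0.33, -0.89, -0.2, 0.13, 0.06]
[1.57, -0.7, -1.86, -0.2, 0.13, 0.06]
```

View pics/sc3.png

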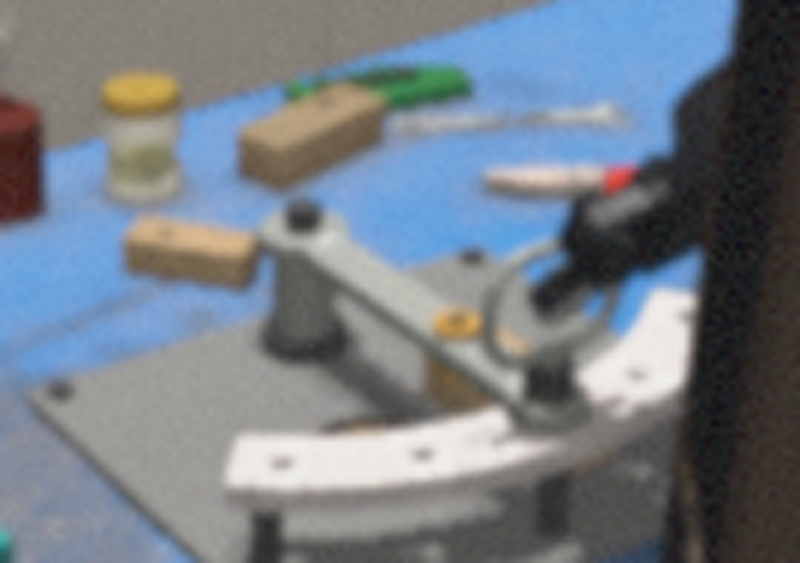

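The fingertip at (545,305) is inside the ring's opening and the top bar crosses over the fingers. Now I'll lift gently.

>>> arm_command:
  series: [0.2,-0.1,-0.2,0,0,0,1,0.4,-0.2,-0.4,0,0,0,1,0.6,-0.2,-0.7,0,0,0,1,0.8,-0.3,-0.9,0,0,0,1,0.8,-0.3,-0.9,0,0,0,1]

```text
time: 4.57
eef_pos: [0.4664, -0.0616, 0.1463]
tcp_rot: [0.934, 0.031, 0.318, -0.162]
contact_force: [-5.2, 0.9, -5.6]
opening: -0.001
finger_force: 3.5
```

Run:
```python
from h import *
for a in((0,.150,.005),(0,.163,.005)):
    p,Q=hk(*a,48,32,.005); print(rel(p,Q))
s=telemetry.get_state();print(s["contact_force"])
```

```text
[0.08, -0.03, 0.08, -0.16, 0.25, 0.13]
[0.86, -0.39, -0.89, -0.16, 0.25, 0.13]
[-5.23849095  0.92620323 -5.62131025]
```

>>> arm_command:
  series: [0.2,-0.1,-0.2,0,0,0,1,0.4,-0.2,-0.4,0,0,0,1,0.6,-0.3,-0.6,0,0,0,1,0.8,-0.4,-0.9,0,0,0,1,0.9,-0.4,-1.0,0,0,0,1,0.9,-0.4,-1.0,0,0,0,1]

```text
time: 5.07
eef_pos: [0.4665, -0.0607, 0.1595]
tcp_rot: [0.934, 0.031, 0.317, -0.163]
contact_force: [-5.4, 0.8, -8.0]
opening: 0.003
finger_force: 4.8
```

Run:
```python
from h import *
for a in((0,.164,.005),(-4.5,.164,.005),(-9,.164,.005)):
    p,Q=hk(*a,48,32,.005); print(rel(p,Q))
s=telemetry.get_state();print(s["contact_force"])
s=cam("scene"); c=s["color"][150:245,285:420]
cv2.imwrite("pics/sc4.png",cv2.resize(c,(800,563),interpolation=cv2.INTER_CUBIC))
```

```text
[0.13, 0.03, -0.02, -0.28, 0.35, 0.09]
[0.14, 1.63, -0.62, 2.44, -0.92, -3.26]
[0.25, 3.24, -1.15, 5.17, -2.2, -6.61]
[-5.36403283  0.82896043 -8.03181267]
```

View pics/sc4.png

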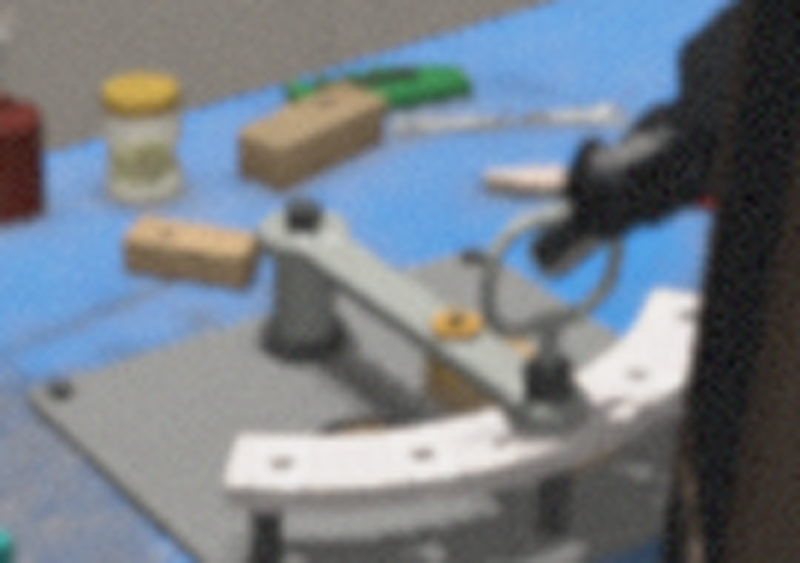

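The ring is clearly up; its lower bar moved from row 360 to 330. The force of about 8 N fits 15–18 mm of lift. I'll raise it a touch more and swing right along the arc.

>>> arm_command:
  series: [0.2,0,-0.2,0,0,0,1,0.2,0.4,-0.3,0.6,-0.2,-0.8,1,0.2,0.8,-0.5,1.2,-0.5,-1.6,1,0.2,1.2,-0.6,1.8,-0.7,-2.4,1,0.2,1.6,-0.7,2.5,-0.9,-3.3,1,0.2,2.0,-0.9,3.2,-1.2,-4.1,1,0.3,2.4,-1.0,3.9,-1.5,-4.9,1,0.3,2.8,-1.1,4.5,-1.9,-5.8,1,0.3,3.2,-1.2,5.2,-2.2,-6.6,1]

```text
time: 5.87
eef_pos: [0.4661, -0.0949, 0.1602]
tcp_rot: [0.928, 0.103, 0.305, -0.186]
contact_force: [-9.5, -0.1, -9.1]
opening: 0.004
finger_force: 6.0
```

Run:
```python
from h import *
for a in((-9,.164,.005),(-13,.164,.005),(-17,.164,.005),(-18,.164,.005)):
    p,Q=hk(*a,48,32,.005); print(rel(p,Q))
s=telemetry.get_state();print(s["contact_force"])
```

```text
[0.07, 0.05, 0.03, -0.1, 0.17, 0.03]
[0.08, 1.47, -0.51, 2.32, -0.96, -2.94]
[0.16, 2.91, -0.98, 4.75, -2.09, -5.92]
[0.2, 3.27, -1.09, 5.35, -2.37, -6.66]
[-9.52043118 -0.0954364  -9.11493958]
```

>>> arm_command:
  series: [0,0.4,-0.1,0.6,-0.2,-0.8,1,0.1,0.8,-0.3,1.2,-0.5,-1.6,1,0.1,1.2,-0.4,1.8,-0.7,-2.4,1,0.1,1.6,-0.5,2.5,-1.1,-3.2,1,0.1,2.0,-0.7,3.2,-1.4,-4.1,1,0.1,2.4,-0.8,3.9,-1.7,-4.9,1,0.2,2.8,-1.0,4.6,-2.0,-5.8,1,0.2,3.2,-1.1,5.3,-2.4,-6.6,1,0.2,3.2,-1.1,5.3,-2.4,-6.6,1]

```text
time: 6.62
eef_pos: [0.4715, -0.1304, 0.1606]
tcp_rot: [0.918, 0.174, 0.29, -0.207]
contact_force: [-12.3, -4.7, -9.1]
opening: 0.002
finger_force: 7.7
```

Run:
```python
from h import *
for a in((-18,.164,.005),(-18,.158,.005),(-18,.138,.005)):
    p,Q=hk(*a,48,32,.005); print(rel(p,Q))
s=telemetry.get_state();print(s["contact_force"])
def bush(t):
    psi=W-np.radians(t); return np.r_[PIV-.145*np.array([np.cos(psi),np.sin(psi)]),.088]
r=cam("top"); s=cam("scene"); T=np.arange(-22,1,1)
for n,c in(("top",r),("scene",s)):
    hsv=cv2.cvtColor(c["color"],cv2.COLOR_BGR2HSV); m=cv2.inRange(hsv,(20,140,90),(32,255,255))
    P=proj(c,[bush(t) for t in T]); k=np.zeros_like(m)
    for u in P: cv2.circle(k,tuple(int(round(x)) for x in u),7,255,-1)
    ys,xs=np.nonzero(m&k); print(n,len(xs),xs.mean() if len(xs) else 0,ys.mean() if len(xs) else 0)
    for t,u in zip(T,P):
        if len(xs) and np.hypot(u[0]-xs.mean(),u[1]-ys.mean())<4: print(t,u.round(1))
a=cv2.resize(r["color"][130:280,280:430],(560,560),interpolation=cv2.INTER_CUBIC)
cv2.imwrite("pics/t5.png",a)
```

```text
[0.04, -0.1, 0.11, 0.27, 0.15, -0.06]
[-0.32, 0.06, 0.56, 0.27, 0.15, -0.06]
[-1.53, 0.62, 2.05, 0.27, 0.15, -0.06]
[-12.27313257  -4.66798727  -9.13583023]
top 46 368.2608695652174 229.3913043478261
-22 [371.4 228.8]
-21 [370.5 229. ]
-20 [369.7 229.2]
-19 [368.8 229.4]
-18 [367.9 229.5]
-17 [367.  229.7]
-16 [366.1 229.8]
-15 [365.2 229.9]
-14 [364.3 230. ]
scene 0 0 0
```

View pics/t5.png

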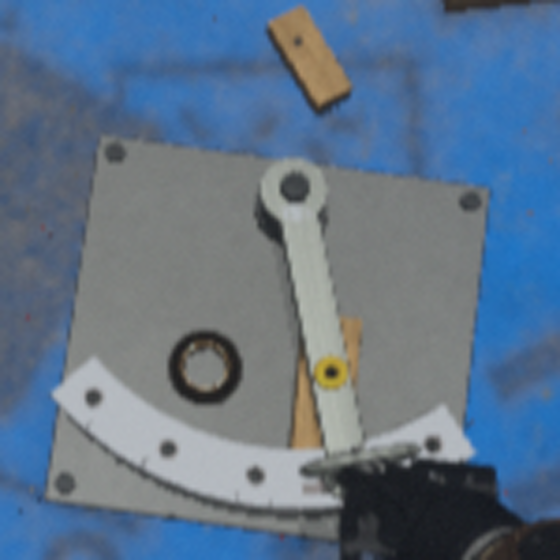

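The arm has swung: the bush is at about (330,373) in the crop, which fits -18.4°, close enough to be caught. The offcut and the tape roll haven't moved. Lowering now.

>>> arm_command:
  series: [-0.2,0.1,0.2,0,0,0,1,-0.4,0.2,0.5,0,0,0,1,-0.6,0.3,0.7,0,0,0,1,-0.8,0.4,1.0,0,0,0,1,-1.0,0.4,1.2,0,0,0,1,-1.2,0.5,1.4,0,0,0,1,-1.4,0.6,1.7,0,0,0,1,-1.6,0.7,1.9,0,0,0,1,-1.6,0.7,1.9,0,0,0,1]

```text
time: 7.47
eef_pos: [0.4743, -0.1305, 0.1384]
tcp_rot: [0.917, 0.172, 0.295, -0.206]
contact_force: [-2.4, -0.2, -3.0]
opening: 0.001
finger_force: 2.2
```

```bash
cat > chk.py <<'E'
from h import *
print(telemetry.get_state()["contact_force"])
r=cam("top")
def bush(t):
    psi=W-np.radians(t); return np.r_[PIV-.145*np.array([np.cos(psi),np.sin(psi)]),.088]
hsv=cv2.cvtColor(r["color"],cv2.COLOR_BGR2HSV); m=cv2.inRange(hsv,(20,140,90),(32,255,255)); T=np.arange(-24,1,.2); P=proj(r,[bush(t) for t in T]); k=np.zeros_like(m)
for u in P: cv2.circle(k,tuple(int(round(x)) for x in u),7,255,-1)
ys,xs=np.nonzero(m&k); c=np.array([xs.mean(),ys.mean()]); print(c,"arm deg",T[np.argmin(np.hypot(*(P-c).T))])
E
python3 chk.py
python3 - <<'E'
from h import *
for a in((-18,.138,.005),(-18,.138,-.035),(-18,.2,-.05)):
    p,Q=hk(*a,48,32,.005); print(rel(p,Q))
s=cam("scene"); c=s["color"][150:245,285:420]
cv2.imwrite("pics/sc6.png",cv2.resize(c,(800,563),interpolation=cv2.INTER_CUBIC))
E
```

```text
[-2.44401998 -0.16106996 -3.04183877]
[368.17777778 229.42222222] arm deg -18.40000000000002
[-0.41, -0.13, 0.26, 0.46, -0.41, -0.03]
[-0.38, -0.1, -3.74, 0.46, -0.41, -0.03]
[3.43, -1.8, -9.83, 0.46, -0.41, -0.03]
```

View pics/sc6.png

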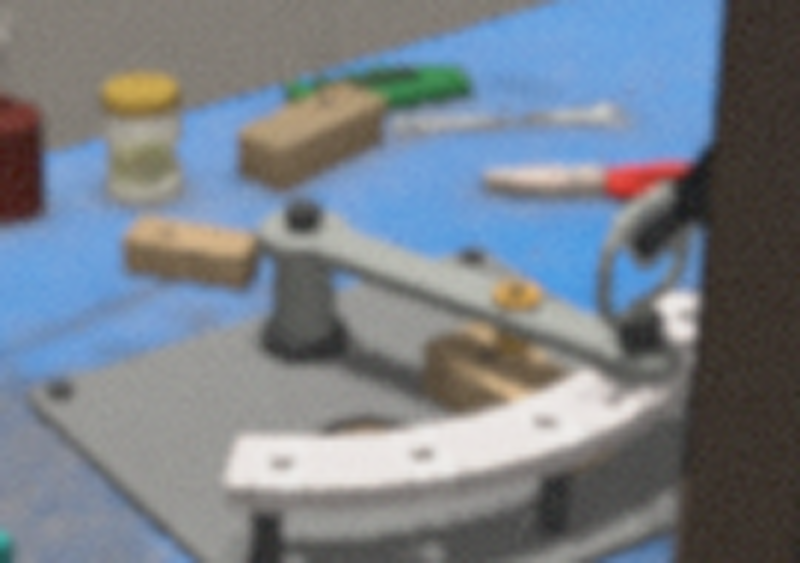

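The ring now sits low, just above the housing at (645,330), with a little residual touch. I'll lower further so it comes free.

>>> arm_command:
  series: [-0.2,0,0.2,0,0,0,1,-0.4,0.1,0.4,0,0,0,1,-0.5,0.1,0.5,0,0,0,1,-0.6,0.1,0.5,0,0,0,1,-0.6,0.1,0.5,0,0,0,1]

```text
time: 7.98
eef_pos: [0.4724, -0.1293, 0.1305]
tcp_rot: [0.917, 0.173, 0.295, -0.207]
contact_force: [0.0, 0.2, -0.4]
opening: 0.002
finger_force: 0.0
```

```bash
python3 chk.py
python3 - <<'E'
from h import *
for a in((-18,.138,.005),(-18,.136,.005),(-18,.138,-.035)):
    p,Q=hk(*a,48,32,.005); print(rel(p,Q))
E
```

```text
[ 0.03263611  0.22827504 -0.416573  ]
[368.11111111 229.4       ] arm deg -18.20000000000002
[0.2, -0.17, -0.29, 0.37, -0.43, -0.03]
[0.08, -0.11, -0.14, 0.37, -0.43, -0.03]
[0.23, -0.14, -4.28, 0.37, -0.43, -0.03]
```

Free. Now I'll withdraw along the finger axis, then up and away.

>>> arm_command:
  series: [0.1,-0.1,-0.6,0,0,0,1,0.1,-0.1,-1.4,0,0,0,1,0.1,-0.1,-2.2,0,0,0,1,0.1,-0.1,-3.0,0,0,0,1,0.1,-0.1,-3.8,0,0,0,1,0.1,-0.1,-4.6,0,0,0,1,0.1,-0.1,-5.2,0,0,0,1,0.1,-0.1,-5.2,0,0,0,1]

```text
time: 8.7
eef_pos: [0.4481, -0.1546, 0.171]
tcp_rot: [0.917, 0.173, 0.295, -0.206]
contact_force: [-0.0, -0.1, -0.2]
opening: 0.001
finger_force: 0.0
```

```bash
python3 chk.py
python3 - <<'E'
from h import *
s=telemetry.get_state(); Q=R.from_quat(s["tcp_rot"]); print(s["eef_pos"])
print(rel(s["eef_pos"]+[0,-.02,.12],Q), rel(np.array([.36,-.38,.28]),Q))
E
```

```text
[-0.03265378 -0.11455433 -0.23843051]
[368.20454545 229.40909091] arm deg -18.40000000000002
[ 0.44806171 -0.1540263   0.17031429]
[6.96, -1.6, -9.85, 0.0, 0.0, 0.0] [-4.43, 12.45, -23.11, 0.0, 0.0, 0.0]
```

>>> arm_command:
  series: [3.5,-0.8,-5.0,0,0,0,1,7.0,-1.6,-9.8,0,0,0,1,7.0,-1.6,-9.8,0,0,0,1,7.0,-1.6,-9.8,0,0,0,1,-4.4,12.4,-23.1,0,0,0,1,-4.4,12.4,-23.1,0,0,0,1,-4.4,12.4,-23.1,0,0,0,1,-4.4,12.4,-23.1,0,0,0,1,-4.4,12.4,-23.1,0,0,0,1,-4.4,12.4,-23.1,0,0,0,1]

```text
time: 9.58
eef_pos: [0.3585, -0.3829, 0.2781]
tcp_rot: [0.917, 0.171, 0.295, -0.206]
contact_force: [-0.4, -0.2, 0.1]
opening: 0.002
finger_force: 0.0
```

```bash
python3 chk.py
python3 - <<'E'
from h import *
r=cam("top"); s=cam("scene")
def ring(t,l):
    psi=W-np.radians(t); rx=np.array([np.cos(psi),np.sin(psi)]); ry=np.array([-rx[1],rx[0]])
    P=PIV-.22*rx
    return [np.r_[P,.168+l],np.r_[P,.110+l],np.r_[P+.039*ry,.139+l],np.r_[P-.039*ry,.139+l]]
a=s["color"][140:240,330:440]; k=5.6
a=cv2.resize(a,None,fx=k,fy=k,interpolation=cv2.INTER_CUBIC)
for l,col in((0,(0,0,255)),(.012,(0,255,0))):
    for u in proj(s,ring(-18,l)): cv2.circle(a,tuple(int(round(v)) for v in (u-[330,140]+.5)*k),3,col,-1)
b=cv2.resize(r["color"][160:280,280:430],(200,160))
cv2.imwrite("pics/fin.png",a)
E
```

```text
[-0.3667353  -0.19334437  0.12260917]
[368.11111111 229.4       ] arm deg -18.20000000000002
```

View pics/fin.png

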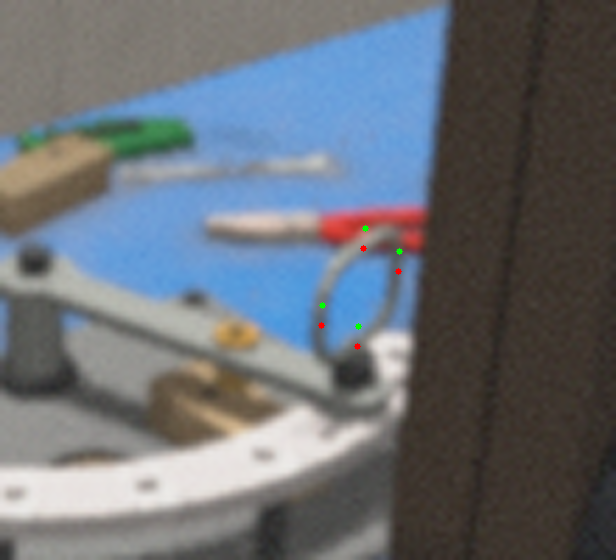

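The pictures are used up, so I'll get the lift numerically. I fit the ring outline in the final image and calibrate the fit on the first image, where the lift is 0.

Run:
```python
from h import *
s=cam("scene")
a=np.linspace(0,np.pi/2,10); q=np.c_[np.cos(a),np.sin(a)]*.022+[.017,.007]
loop=np.vstack([q,(q*[-1,1])[::-1],q*[-1,-1],(q*[1,-1])[::-1],q[:1]])
loop=np.vstack([np.linspace(u,v,6)[:-1] for u,v in zip(loop[:-1],loop[1:])])
def score(img,t,l,dx):
    psi=W-np.radians(t); rx=np.array([np.cos(psi),np.sin(psi)]); ry=np.array([-rx[1],rx[0]])
    P=PIV-.22*rx
    pts=np.c_[P+loop[:,:1]*ry,.139+l+loop[:,1]]
    u=proj(s,pts)+[dx,0]
    S=cv2.GaussianBlur(cv2.cvtColor(img,cv2.COLOR_BGR2HSV)[...,1].astype(np.float32),(0,0),.7)
    return cv2.remap(S,u[:,0].astype(np.float32)[None],u[:,1].astype(np.float32)[None],cv2.INTER_LINEAR).mean()
for n,img,t in(("start",cv2.imread("pics/scene0.png"),0),("end",s["color"],-18.2)):
    g=[(score(img,t,l/1000,dx),l,dx) for l in range(-8,26,1) for dx in np.arange(-2,2.1,.5)]
    print(n,sorted(g)[:4],[round(float(score(img,t,l/1000,0))) for l in(-4,0,4,8,12,16,20)])
```

```text
start [(np.float32(34.382957), 0, np.float64(-0.5)), (np.float32(34.6705), 1, np.float64(-0.5)), (np.float32(34.92808), -1, np.float64(-0.5)), (np.float32(35.968483), 2, np.float64(-0.5))] [43, 37, 44, 63, 79, 85, 82]
end [(np.float32(42.815342), -2, np.float64(-0.5)), (np.float32(43.090187), -3, np.float64(-0.5)), (np.float32(43.371506), -1, np.float64(-0.5)), (np.float32(43.75325), -4, np.float64(-0.5))] [48, 47, 58, 78, 93, 101, 108]
```

The fit puts the lift at 0, within 2 mm, so the pin is home. The arm stands at -18°, and the robot is clear.

```bash
python3 -c "
from plant import ctrl
print(ctrl.sign_off())"
```

```text
the job is handed in; nothing more can be done
None
```

The guide arm is one hole to the right (about -18°), with the bush over the offcut and the pin home as far as the camera can tell (lift 0 within about 2 mm); I saw nothing else on the bench move, and the job is handed in at about 10 s.

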